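# Bring a water-pump pulley's high spot to the dial gauge

## Robot

A 6-joint arm with a two-finger parallel gripper is mounted at the origin on the work surface. World frame = base frame: x ahead of the robot, y to its left, z up, the work surface at z = 0. Lengths are in m, angles in rad, forces in N, time in s.
With the tool pointing down it reaches from about 0.325 to 0.875 m from the base axis. Payload 4.4 kg.
Tool frame: the origin (TCP) lies between the finger pads; the fingertips stand 17 mm ahead of it and the grasp point (between the pads) lies 2 mm behind it; z points along the fingers, y is the line along which they close (so a half turn about z gives the same grasp; the last joint's range is limited). The gripper opens to 85 mm and grips with 20 to 120 N. Pads are 22 mm wide; open, the fingers measure 114 mm over their backs; the gripper's body (76 mm by 85 mm) begins 54 mm behind the grasp point. The pads swing forward as they close: fully open they stand 13 mm farther back than shut.
Start: joints at [-0.15, 0.207, 1.542, -0, 1.393, -0.15], TCP at [0.575, -0, 0.248] pointing down, gripper open.
Joint ranges: [-2.73, 2.73], [-0.86, 2.22], [0.23, 2.46], [-1.11, 4.25], [0.08, 2.63], [-2.82, 2.82]. Speed limits (rad/s): [2.79, 2.79, 3.14, 3.14, 3.14, 3.14].

## Interface

Orientations are given as [roll, pitch, yaw] about the fixed x, y, z axes, in that order (R = Rz(yaw) Ry(pitch) Rx(roll)).
In Python, from workcell import sense, capture, camera_info, sign_off, boxes_of, cut_out gives the robot as it stands.
- The arm moves only by the tool jog_arm, never from a script. Its argument "increments" is a list of rows, each an object with "xyz": the shift along the tool's x, y, z each as a share of 0.25 m, from -1 to 1, a list of three; "rotation": the turn, a rotation vector about the tool's x, y, z each as a share of 360 degrees, from -1 to 1, a list of three; "claw": the opening, from 0 (shut) to 1 (fully open). A call has 1 to 8 rows; each row is the pose to reach, as a shift and turn from the pose commanded when the call began, along the tool's axes at that moment, turning the shorter way round; what a row does not reach only later rows make up. A row lasts 1/8 s, in which the tool goes at most 62.5 mm and 10.7 degrees, less where a joint would pass 70% of its speed; a pose out of reach is approached as far as the arm can. A call with a number of a shift or a turn outside -1 to 1 is refused whole. A call with a gripper value outside its range is refused whole. The fingers move at their own pace and stop on an object; "squeeze" is the grip in N (left out, the last holds). Time passes only in rows, so rows that repeat a pose let the fingers close. It gives the time, the measured TCP pose, the force, the opening and the grip force at its end, in the units of the state.
- sense(): the state, without advancing time (a new reading comes with each control period).
- capture(name): name is "scene" or "side" or "wrist"; returns the picture (420x560x3 uint8, red, green, blue); there is no depth.
- camera_info(name): a dict with "intrinsics" (3x3 intrinsics, pixels), "eye" and "orientation" of the camera in the world. Camera axes: x right, y up, looking along -z (the intrinsics and any distortion apply to the point x, -y, -z); pixel columns grow to the right and rows downward; lengths in m; the calibration is good to about 2 mm. The wrist camera is an equidistant fisheye: a pixel r from the principal point sees the ray r / f radians off the axis. A picture is of the moment at which its call begins: read the wrist's pose just before it. camera_info takes no time and is no camera call; for the wrist camera it gives the pose at the moment of the call.
- sign_off(): hands the job in; it is judged then, once.
Trained networks look in the newest picture that a camera, given by its name, has taken for a name from the list of things; names that differ only in an ending like _2 or _b are one class to them, and where a whole thing is asked for, a point or a joint stands for the part that bears it (a point fixed in the world has none). Each returns a list of dicts, best first, with "confidence" (0 to 1); they miss things now and then, are a little off and sometimes report something else, mostly with a low value. They report only what shows in the picture. A call takes as long as a camera call.
- boxes_of(camera, target): "rect" ([left, top, width, height] in pixels, round what is visible of it).
- cut_out(camera, target): "pixels" (420x560 bool, what is visible of it) and "rect" ([left, top, width, height] in pixels, round what is visible of it).
The state is a dict: "t": time; "qpos": joint angles; "qvel": joint speeds; "tau": joint torques, N m; "tool_pos": TCP position; "eef_rot": TCP orientation; "force": force on the tool from outside, world axes, zero at the start; "wrist_torque": the same for the moment, N m; "gripper_width": opening from 0.0 (shut) to 1.0 (fully open); "grasp_force": force on a finger pad.
Only numpy, scipy, OpenCV 4.12 (cv2) and the standard library are available. Lean on these libraries where they do the work, as an engineer would, in place of code of your own. Each camera call takes 0.05 s, during which the arm holds its last target. There are 200 camera calls.

## Task

This pump pulley runs out of true. Slide the dial gauge up to its rim until the plunger is pushed in 10 mm or so, half of its travel, then turn the pulley by its crank knob to find the high spot and leave it standing with the high spot right at the plunger, where the rim pushes it in the furthest. Let go of everything; never run the plunger to the end of its travel, and leave the other things on the bench alone.

Things in the scene. Friction and masses are not known exactly. Their poses are not given: they have to be found in the camera images.
- fixture: run-out fixture, a grey steel plate 160 mm (x) by 400 mm (y) by 18 mm thick, fixed to the bench, carrying an aluminium water pump casting at one end and a dial gauge on two rods at the other. Origin on the bench exactly under the pump spindle's upright axis; z up; +y points along the plate from the spindle towards the gauge. The plate runs from y = -90 to +310 mm
- spindle (a joint): pump spindle, turning freely both ways about the upright axis with a light drag (about 0.06 N m) and staying where it is left; rad, counterclockwise from above is positive. At 0 the crank knob lies on the fixture's +x side.
- pulley_centre (a point): point on the spindle axis level with the top of the steel pulley on it, 78 mm above the bench. The rim is 110 mm across and 26 mm tall (52 to 78 mm up) and sits 3 mm off the axis, so its surface at the plunger is 52 to 58 mm from the axis and swings once per turn, like a sine. On which side the high spot lies is unknown, has nothing to do with the crank and differs every time
- knob_grip (a point): black crank knob on the pulley's crank arm: an upright cylinder 16 mm in diameter, from 92 to 134 mm above the bench, 38 mm from the spindle axis, spinning freely on its pin. This point is on its axis, 116 mm above the bench
- carriage (a joint): slide of the gauge carriage along the rods; m, 0 is farthest from the pulley and it grows as the gauge moves to the pulley (fixture -y), range 0 to 0.10. About 6 N of friction; stays where it is left. With the plunger out, its tip is 125 mm minus this value from the spindle axis
- post_grip (a point): dark upright steel post on the gauge carriage by which it is pushed and pulled: 20 mm (fixture x) by 14 mm (fixture y), top 100 mm above the bench, standing 140 mm behind the tip of the extended plunger. The dial's case (58 mm across, top 80 mm above the bench with its needle) ends 43 mm before the post's centre. This point is on the post's axis, 86 mm above the bench
- plunger (a joint): the gauge's sprung plunger; m, 0 is fully out, grows as it is pushed in, end of travel 0.020. Spring 1 N at 0 to 3 N at the end. It points along the fixture's -y, at the spindle axis, 65 mm above the bench
- plunger_tip (a point): outermost point of the plunger's 8 mm ball tip, 65 mm above the bench; moves with the carriage and the plunger. While it touches the rim, its distance from the spindle axis is the rim's radius there
- needle (a joint): black needle on the dial's white face, which looks up; rad, follows the plunger at 0.25 rad per mm (5 rad at full travel), turning clockwise from above as the plunger is pushed in. At 0 it points away from the pulley (fixture +y), at 2.5 rad the plunger is half in
- can: bystander: spray can 66 mm in diameter, 170 mm tall, standing; origin at the centre of its underside
- bearing: bystander: ball bearing, 52 mm outside, 24 mm bore, 16 mm thick, lying flat; origin at the centre of its underside
- wrench: bystander: open-ended wrench 180 mm long lying on the bench, along its x

How it is judged:
On the way, in this order (a step that is already met when the one before it is completed fails the run):
1. the gauge is slid up so that the rim holds the plunger pushed in about half of its travel (8 to 12 mm of 20) (value of joint plunger between 0.008 and 0.012 m and y of plunger_tip in the frame of fixture between 0.0513 and 0.0585 m), for 0.2 s.
2. then the pulley is turned until its high spot is at the plunger (y of plunger_tip in the frame of fixture above 0.05765 m and value of joint plunger above 0.003 m), for 0.2 s.
At the end, for the whole second after the job is handed in: the pulley stands still with its high spot at the plunger: the plunger's tip rests on the rim at least 57.65 mm from the spindle axis (58 mm is the most), the plunger being pushed in 3 to 19.4 mm, and nothing is held (all of step 2 and y of plunger_tip in the frame of fixture below 0.0586 m and value of joint plunger below 0.0194 m and velocity of joint spindle between -0.05 and 0.05 rad/s); the robot touches nothing.
It fails at once if the plunger run to the end of its travel (beyond 19.4 of 20 mm) (value of joint plunger above 0.0194 m).
It fails at once if a bystander moved by more than 30 mm (distance of any of can, bearing, wrench from where it was at the start of the episode above 0.03 m).
It also fails if it takes over 58 s, if anything falls off the work surface, if the arm or the gripper's body presses on something with over 40 N, if the wrist force passes 120 N, or if a joint passes its speed limit or range.

## Working session

There is one attempt and no reset: what is moved stays moved. The work goes in short steps, Python scripts to look and compute and a tool call to move; the robot and the scene stay as the last step left them, time stands still between calls to the robot, and variables do not carry over. Pictures are saved under pics/ and viewed, at most 10 in all, crops included, and the job is handed in when it is done.

Besides the shell and the picture viewer there is one more tool, called after "Emit:" as name(argument=value, ...) on one line, values as JSON. jog_arm: Moves the arm, as the interface text tells. Shift numbers are shares of 0.25 m and turn numbers shares of 360 degrees, none past 1 either way. Its arguments: {"type":"object","properties":{"increments":{"type":"array"},"squeeze":{"type":"number"}},"required":["increments"]}

```bash
ls; mkdir -p pics; python3 - <<'E'
from workcell import *
import cv2,numpy as np
print(sense())
for c in ["scene","side"]:
    im=capture(c); cv2.imwrite(f"pics/{c}0.png",im[:,:,::-1])
    i=camera_info(c); print(c,i)
    for n in ["fixture","pulley_centre","knob_grip","post_grip","needle","plunger_tip","can","bearing","wrench"]:
        try: print(n,[(round(d["confidence"],2),[round(float(v)) for v in d["rect"]]) for d in boxes_of(c,n)[:2]])
        except Exception as e: print(n,e)
print(sense()["t"])
E
```

```text
pics
{'t': 0.0, 'qpos': array([-1.50530165e-01,  2.07457478e-01,  1.54301452e+00,  7.06168343e-06,
        1.39348236e+00, -1.50506318e-01]), 'qvel': array([-0.00021932,  0.0005828 ,  0.00068608, -0.0004995 , -0.00135408,
       -0.00115155]), 'tau': array([ 4.44781954e-04, -3.83034396e+01, -2.91594708e+01, -2.26178481e-04,
        1.06274080e-02,  5.83859855e-05]), 'tool_pos': array([5.74258764e-01, 8.58707312e-05, 2.47075713e-01]), 'eef_rot': array([-3.13925869e+00, -3.60980134e-04,  1.57077080e+00]), 'force': array([-0.49853673, -0.83856824, -0.10064973]), 'wrist_torque': array([ 0.00055251,  0.03206096, -0.0217037 ]), 'grasp_force': 0.0, 'gripper_width': 1.002278280392927}
scene {'intrinsics': array([[525.62985738,   0.        , 275.45173875],
       [  0.        , 525.62985738, 217.49689702],
       [  0.        ,   0.        ,   1.        ]]), 'eye': array([1.32699852, 0.87099168, 1.16718418]), 'orientation': array([8.30707260e-01, 1.56273253e-03, 2.42239918e+00])}
fixture [(0.69, [231, 191, 129, 93])]
pulley_centre [(0.97, [233, 188, 127, 93])]
knob_grip [(0.49, [381, 255, 30, 57]), (0.48, [263, 193, 6, 15])]
post_grip [(0.64, [289, 216, 45, 40])]
needle []
plunger_tip []
can [(0.85, [376, 257, 34, 56])]
bearing [(0.54, [233, 172, 16, 9])]
wrench [(0.75, [232, 192, 131, 90]), (0.56, [172, 172, 14, 34])]
side {'intrinsics': array([[477.54463894,   0.        , 277.01670181],
       [  0.        , 477.54463894, 205.62985672],
       [  0.        ,   0.        ,   1.        ]]), 'eye': array([ 0.13214917, -0.71381634,  1.08944454]), 'orientation': array([ 0.68999985, -0.0121048 , -0.5065872 ])}
fixture [(0.81, [201, 174, 123, 120])]
pulley_centre [(0.64, [202, 172, 126, 121])]
knob_grip [(0.59, [293, 214, 6, 14])]
post_grip [(0.56, [228, 178, 38, 48])]
needle []
plunger_tip []
can [(0.8, [189, 102, 25, 55]), (0.49, [261, 213, 45, 48])]
bearing [(0.6, [295, 328, 22, 25])]
wrench [(0.64, [387, 300, 16, 69])]
1.0
```

```bash
python3 - <<'E'
import cv2,numpy as np
a=cv2.imread("pics/scene0.png")[165:325,160:420]; b=cv2.imread("pics/side0.png")[90:370,180:420]
cv2.imwrite("pics/a.png",cv2.resize(a,None,fx=3,fy=3,interpolation=2)); cv2.imwrite("pics/b.png",cv2.resize(b,None,fx=2.1,fy=2.1,interpolation=2))
E
```

```text
(no output)
```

View pics/a.png

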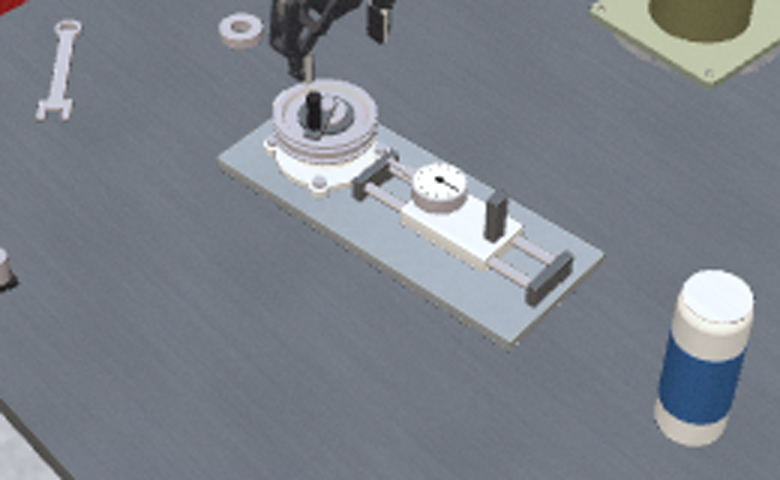

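View pics/b.png

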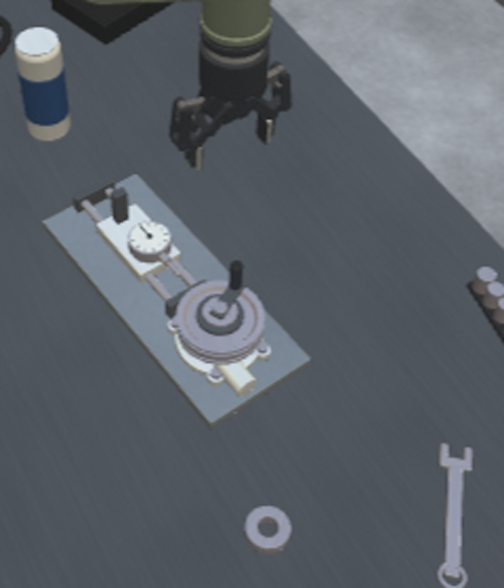

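```bash
cat > h.py <<'E'
import numpy as np,cv2
from workcell import *
from scipy.spatial.transform import Rotation as R
from scipy.optimize import least_squares
def proj(ci,P):
    P=np.atleast_2d(P); c=R.from_euler('xyz',ci["orientation"]).as_matrix()
    q=(P-ci["eye"])@c*[1,-1,-1]; K=ci["intrinsics"]
    return q[:,:2]/q[:,2:]*K[0,0]+K[:2,2]
def fproj(ci,P):
    P=np.atleast_2d(P); c=R.from_euler('xyz',ci["orientation"]).as_matrix()
    q=(P-ci["eye"])@c*[1,-1,-1]; K=ci["intrinsics"]
    r=np.linalg.norm(q[:,:2],axis=1,keepdims=True); th=np.arctan2(r,q[:,2:])
    return q[:,:2]/np.maximum(r,1e-9)*th*K[0,0]+K[:2,2]
E
python3 - <<'E'
from h import *
S=np.array([[218,158],[510,345],[604,254],[314,95],[497,194],[325,110]])/3+[160,165]
B=np.array([[43,220],[137,175],[309,356],[212,420],[237,264],[120,192],[220,314]])/2.1+[180,90]
cs,cb=camera_info("scene"),camera_info("side")
def model(p):
    x,y,w,k,c=p
    f=np.array([[.08,-.09,.018],[.08,.31,.018],[-.08,.31,.018],[-.08,-.09,.018],[.038*np.cos(k),.038*np.sin(k),.134],[0,.265-c,.1],[0,0,.078]])
    return R.from_euler('z',w).apply(f)+[x,y,0]
best=None
for w in np.arange(0,6.28,.5):
  for k in np.arange(0,6.28,1):
    def res(p):
        m=model(p); a=proj(cs,m); b=proj(cb,m)
        # scene: left, bottom,right ; side: left, top,right,bottom
        return np.r_[(a[[0,1,2,4,5,6]]-S).ravel(),(b[[2,1,0,3,4,5,6]][[0,1,2,3,4,5,6]]-B)[:0].ravel(),(b[[2,1,0,3,4,5,6]]-B[[0,1,2,3,4,5,6]]).ravel()*0+(b[[ia for ia in IA]]-B).ravel()]
    for IA in ([2,1,0,3,4,5,6],[1,2,3,0,4,5,6]):
        r=least_squares(res,[.6,.1,w,k,.0],loss='soft_l1')
        if best is None or r.cost<best[0].cost: best=(r,IA,res(r.x))
r,IA,e=best
print(r.x,r.cost,IA); print(e.reshape(-1,2).round(1))
E
```

```text
[ 0.51203109 -0.09601171  0.12491993  6.69591591  0.04043631] 7.374495043560379 [2, 1, 0, 3, 4, 5, 6]
[[-1.1 -1.4]
 [-0.2 -1.7]
 [ 0.4 -1.2]
 [-0.4 -0.6]
 [-0.6  0. ]
 [ 0.1  0.6]
 [-0.5 -1. ]
 [-0.2 -2.3]
 [ 1.3  0.1]
 [-0.8  0.7]
 [-0.2 -0.5]
 [-0.1 -0.6]
 [ 0.  -1.1]]
```

Emit:
jog_arm(increments=[{"xyz":[0.25,-0.18,0.1],"rotation":[0,0,-0.01],"claw":1},{"xyz":[0.4,-0.28,0.2],"rotation":[0,0,-0.02],"claw":1},{"xyz":[0.508,-0.36,0.3],"rotation":[0,0,-0.02],"claw":1},{"xyz":[0.508,-0.36,0.35],"rotation":[0,0,-0.02],"claw":0.8},{"xyz":[0.508,-0.36,0.35],"rotation":[0,0,-0.02],"claw":0.6},{"xyz":[0.508,-0.36,0.35],"rotation":[0,0,-0.02],"claw":0.6}])

```text
t: 1.75
tool_pos: [0.4867, 0.1263, 0.162]
eef_rot: [3.139, 0.0, 1.695]
force: [0.1, -0.3, -0.4]
gripper_width: 0.597
grasp_force: 0.0
```

```bash
python3 - <<'E'
from h import *
s=sense();print(s["tool_pos"],s["eef_rot"],s["gripper_width"])
ci=camera_info("wrist"); im=capture("wrist")
print(ci)
w=.125;F=lambda P:R.from_euler('z',w).apply(P)+[.512,-.096,0]
uv=fproj(ci,F(np.array([[0,.2246,.1],[.035,.015,.134],[0,0,.078],[.08,.31,.018],[-.08,.31,.018]])));print(uv)
o=im[:,:,::-1].copy()
for u in uv: cv2.circle(o,tuple(int(round(v)) for v in u),4,(0,0,255),1)
cv2.imwrite("pics/w1.png",o)
E
```

```text
[0.4867302  0.1262837  0.16195587] [3.13897711e+00 3.31765498e-04 1.69517817e+00] 0.5968028411899478
{'intrinsics': array([[325.1922621 ,   0.        , 279.76150801],
       [  0.        , 325.1922621 , 205.65725172],
       [  0.        ,   0.        ,   1.        ]]), 'eye': array([0.47788258, 0.19351086, 0.2870727 ]), 'orientation': array([-0.27293334, -0.00199505,  0.12511246])}
[[275.46283212 228.59587913]
 [316.73573581 462.2583671 ]
 [277.12380862 425.38076748]
 [372.14188823  97.54316407]
 [181.00277507  97.91855946]]
```

View pics/w1.png

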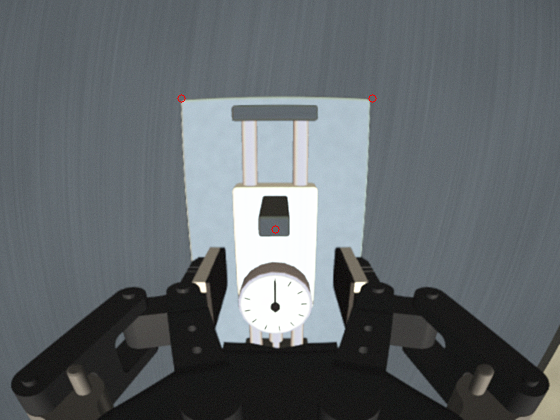

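Emit:
jog_arm(increments=[{"xyz":[0.016,-0.01,0.1],"rotation":[0,0,0],"claw":0.6},{"xyz":[0.016,-0.01,0.22],"rotation":[0,0,0],"claw":0.6},{"xyz":[0.016,-0.01,0.312],"rotation":[0,0,0],"claw":0.6},{"xyz":[0.016,-0.01,0.312],"rotation":[0,0,0],"claw":0.6},{"xyz":[0.016,-0.01,0.312],"rotation":[0,0,0],"claw":0},{"xyz":[0.016,-0.01,0.312],"rotation":[0,0,0],"claw":0},{"xyz":[0.016,-0.01,0.312],"rotation":[0,0,0],"claw":0}], squeeze=40)

```text
t: 2.68
tool_pos: [0.4826, 0.1304, 0.0846]
eef_rot: [3.141, 0.001, 1.697]
force: [-2.3, -1.6, 4.5]
gripper_width: 0.225
grasp_force: 41.0
```

Emit:
jog_arm(increments=[{"xyz":[-0.03,0,0],"rotation":[0,0,0],"claw":0},{"xyz":[-0.07,0,0],"rotation":[0,0,0],"claw":0},{"xyz":[-0.11,0,0],"rotation":[0,0,0],"claw":0},{"xyz":[-0.14,0,0],"rotation":[0,0,0],"claw":0},{"xyz":[-0.15,0,0],"rotation":[0,0,0],"claw":0},{"xyz":[-0.15,0,0],"rotation":[0,0,0],"claw":0}])

```text
t: 3.42
tool_pos: [0.4871, 0.0947, 0.0846]
eef_rot: [3.14, -0.002, 1.696]
force: [-3.0, 5.7, 5.6]
gripper_width: 0.227
grasp_force: 41.2
```

```bash
python3 - <<'E'
from h import *
s=sense();print(s["tool_pos"],s["eef_rot"],s["gripper_width"],s["force"])
a=capture("scene")[190:270,225:345,::-1]; b=capture("wrist")[200:,130:430,::-1]
a=cv2.resize(a,None,fx=5,fy=5,interpolation=2); b=cv2.resize(b,(600,440)[:2]) [:200*2//2]
cv2.imwrite("pics/w2.png",np.vstack([a,b[:200]]))
E
```

```text
[0.48709029 0.09469458 0.08456186] [ 3.14028946e+00 -2.47863471e-03  1.69604297e+00] 0.22685547743231693 [-3.00210949  5.72057222  5.63645021]
```

View pics/w2.png

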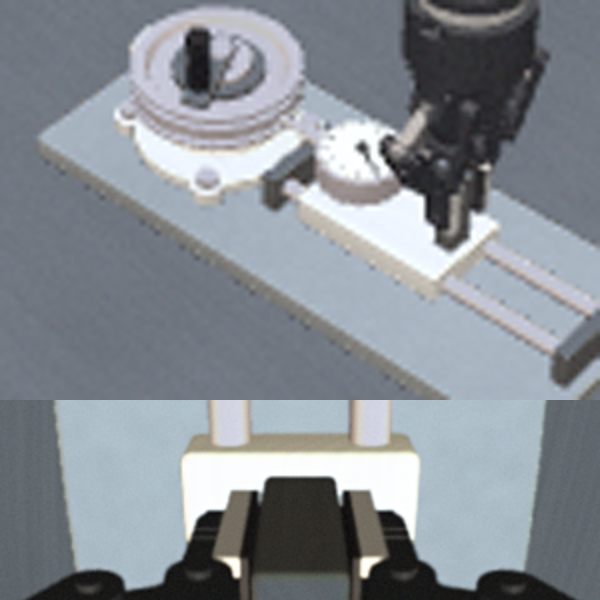

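Emit:
jog_arm(increments=[{"xyz":[-0.013,0,0],"rotation":[0,0,0],"claw":0},{"xyz":[-0.026,0,0],"rotation":[0,0,0],"claw":0},{"xyz":[-0.026,0,0],"rotation":[0,0,0],"claw":0},{"xyz":[-0.026,0,0],"rotation":[0,0,0],"claw":0}])

```text
t: 4.03
tool_pos: [0.4879, 0.0886, 0.0846]
eef_rot: [3.14, -0.003, 1.696]
force: [-3.5, 6.2, 5.6]
gripper_width: 0.226
grasp_force: 41.2
```

```bash
cat >> h.py <<'E'
F=lambda P:R.from_euler('z',.125).apply(P)+[.512,-.096,0]
def fix(P): return R.from_euler('z',-.125).apply(np.asarray(P)-[.512,-.096,0])
def needle(cam,yd,name=None):
    "rectified top view of the dial (0.25 mm/px; +y up), needle angle clockwise from +y"
    pf=fproj if cam=="wrist" else proj
    ci=camera_info(cam); im=capture(cam)
    g=np.arange(-160,161)*.25e-3
    X,Y=np.meshgrid(g,-g); P=np.c_[X.ravel(),(Y+yd).ravel(),np.full(X.size,.08)]
    uv=pf(ci,F(P)).astype(np.float32)
    top=cv2.remap(im,uv[:,0].reshape(X.shape),uv[:,1].reshape(X.shape),cv2.INTER_CUBIC)
    gray=cv2.cvtColor(top,cv2.COLOR_RGB2GRAY)
    white=(gray>150).astype(np.uint8)
    if name: cv2.imwrite(f"pics/{name}.png",cv2.resize(top[:,:,::-1],(400,400)))
    return top,gray
E
python3 - <<'E'
from h import *
s=sense();p=fix(s["tool_pos"]);print(p,s["force"])
needle("scene",p[1]-.072+.0005,"d1")
E
```

```text
[-0.00091456  0.18619096  0.08458844] [-3.49819702  6.22899249  5.64333988]
```

View pics/d1.png

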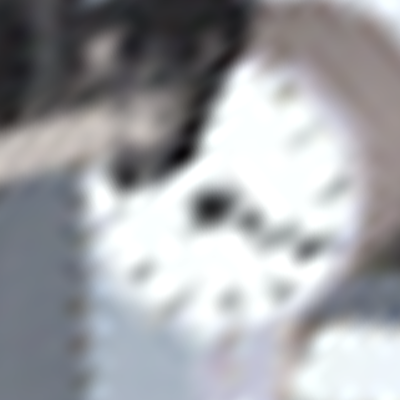

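Emit:
jog_arm(increments=[{"xyz":[-0.01,0,0],"rotation":[0,0,0],"claw":0},{"xyz":[-0.01,0,0],"rotation":[0,0,0],"claw":0},{"xyz":[-0.01,0,0],"rotation":[0,0,0],"claw":0},{"xyz":[-0.01,0,0],"rotation":[0,0,0],"claw":0}])

```text
t: 4.58
tool_pos: [0.4882, 0.0863, 0.0846]
eef_rot: [3.14, -0.003, 1.696]
force: [-3.2, 6.4, 5.5]
gripper_width: 0.226
grasp_force: 41.2
```

```bash
cat >> h.py <<'E'
def read(gray,name=None):
    "hub = darkest blob near the middle; needle = darkest ray from it, 3 to 15 mm out"
    b=cv2.GaussianBlur(gray,(0,0),6).astype(float)
    m=b[110:211,110:211]; i=np.unravel_index(m.argmin(),m.shape); hy,hx=i[0]+110,i[1]+110
    a=np.arange(0,2*np.pi,.02); r=np.arange(14,56)
    g=cv2.GaussianBlur(gray,(0,0),2).astype(np.float32)
    v=cv2.remap(g,(hx+np.outer(np.sin(a),r)).astype(np.float32),(hy-np.outer(np.cos(a),r)).astype(np.float32),1).mean(1)
    k=v.argmin(); sel=(np.arange(k-8,k+9))%len(a); w=np.clip(v[sel].max()-v[sel],0,None)**2
    th=(a[k]+np.sum(w*np.arange(-8,9))*.02/w.sum())
    return (hx,hy),round(th,3),round(th*4,2)
E
python3 - <<'E'
from h import *
s=sense();p=fix(s["tool_pos"]);print(p,s["force"])
t,g=needle("scene",p[1]-.072+.0005)
h=slice(0,0)
g2=g.copy(); g2[:,:135][:150]=255   # gripper
print(read(g2))
E
```

```text
[-0.0009232   0.18388779  0.08456803] [-3.22734944  6.44637329  5.45472848]
((np.int64(171), np.int64(165)), np.float64(5.693), np.float64(22.77))
```

Emit:
jog_arm(increments=[{"xyz":[0,0,0],"rotation":[0,0,0],"claw":0.6},{"xyz":[0,0,0],"rotation":[0,0,0],"claw":0.6},{"xyz":[0,0,-0.15],"rotation":[0,0,0],"claw":0.6},{"xyz":[0,0,-0.32],"rotation":[0,0,0],"claw":0.6},{"xyz":[-0.23,0.05,-0.32],"rotation":[0,0,0],"claw":0.6},{"xyz":[-0.46,0.1,-0.32],"rotation":[0,0,0],"claw":0.6},{"xyz":[-0.674,0.143,-0.32],"rotation":[0,0,0],"claw":0.6},{"xyz":[-0.674,0.143,-0.32],"rotation":[0,0,0],"claw":0.6}])

```text
t: 5.62
tool_pos: [0.5459, -0.0824, 0.1634]
eef_rot: [3.14, 0.002, 1.691]
force: [-0.1, 1.2, -0.5]
gripper_width: 0.6
grasp_force: 0.0
```

```bash
python3 - <<'E'
from h import *
s=sense();p=fix(s["tool_pos"]);print(p,s["force"],s["gripper_width"])
t,g=needle("wrist",.1124); print(read(g))
im=capture("wrist")[:,:,::-1].copy(); ci=camera_info("wrist")
for u in fproj(ci,F(np.array([[.0348,.0153,.134],[0,0,.078],[0,.1124,.08]]))): cv2.circle(im,tuple(int(round(v)) for v in u),4,(0,0,255),1)
t=cv2.resize(t[:,:,::-1],(240,240)); 
cv2.imwrite("pics/w3.png",np.hstack([im,np.vstack([t,np.zeros((180,240,3),np.uint8)])]))
E
```

```text
[0.03531098 0.00931401 0.16336113] [-0.09343303  1.18204236 -0.48215505] 0.6001346132858582
((np.int64(156), np.int64(172)), np.float64(2.583), np.float64(10.33))
```

View pics/w3.png

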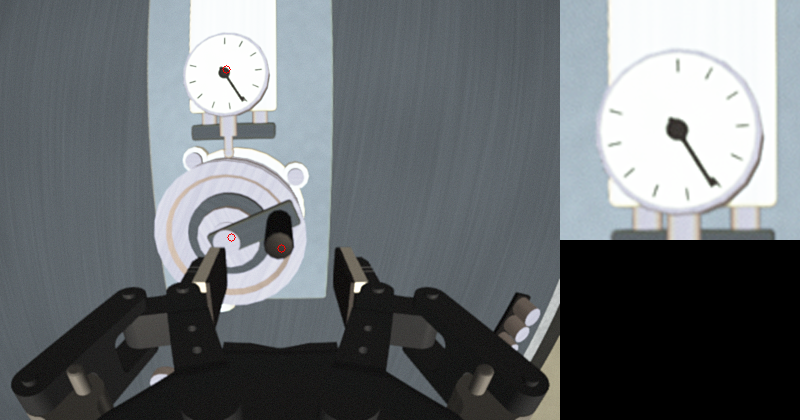

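Emit:
jog_arm(increments=[{"xyz":[0.025,-0.004,0],"rotation":[0,0,0],"claw":0.6},{"xyz":[0.025,-0.004,0.1],"rotation":[0,0,0],"claw":0.6},{"xyz":[0.025,-0.004,0.196],"rotation":[0,0,0],"claw":0.6},{"xyz":[0.025,-0.004,0.196],"rotation":[0,0,0],"claw":0.6},{"xyz":[0.025,-0.004,0.196],"rotation":[0,0,0],"claw":0},{"xyz":[0.025,-0.004,0.196],"rotation":[0,0,0],"claw":0},{"xyz":[0.025,-0.004,0.196],"rotation":[0,0,0],"claw":0}], squeeze=25)

```text
t: 6.6
tool_pos: [0.5434, -0.072, 0.1153]
eef_rot: [3.14, 0.0, 1.697]
force: [-1.1, 1.5, 4.7]
gripper_width: 0.175
grasp_force: 24.9
```

```bash
python3 - <<'E'
from h import *
s=sense();p=fix(s["tool_pos"]);print(p,s["force"],s["gripper_width"],np.hypot(*p[:2]),np.arctan2(p[1],p[0]))
t,g=needle("wrist",.1124,"d3"); print(read(g))
E
```

```text
[0.03413689 0.01990813 0.11527662] [-1.13003897  1.52194709  4.67685812] 0.17544082571443415 0.03951785179099467 0.5279638590975368
((np.int64(157), np.int64(174)), np.float64(2.572), np.float64(10.29))
```

```bash
cat >> h.py <<'E'
def arc(f0,df,n):
    f=f0+np.linspace(0,df,n+1); q=.038*np.c_[np.sin(f),np.cos(f)]/.25
    return (q-q[0])[1:].round(3).tolist()
E
python3 - <<'E'
from h import *
for k in range(4): print(k*90,arc(.42+k*np.pi/2,np.pi/2,6))
E
```

```text
0 [[0.034, -0.021], [0.061, -0.05], [0.08, -0.084], [0.089, -0.123], [0.088, -0.163], [0.077, -0.201]]
90 [[-0.021, -0.034], [-0.05, -0.061], [-0.084, -0.08], [-0.123, -0.089], [-0.163, -0.088], [-0.201, -0.077]]
180 [[-0.034, 0.021], [-0.061, 0.05], [-0.08, 0.084], [-0.089, 0.123], [-0.088, 0.163], [-0.077, 0.201]]
270 [[0.021, 0.034], [0.05, 0.061], [0.084, 0.08], [0.123, 0.089], [0.163, 0.088], [0.201, 0.077]]
```

Emit:
jog_arm(increments=[{"xyz":[0.034,-0.021,0],"rotation":[0,0,0],"claw":0},{"xyz":[0.061,-0.05,0],"rotation":[0,0,0],"claw":0},{"xyz":[0.08,-0.084,0],"rotation":[0,0,0],"claw":0},{"xyz":[0.089,-0.123,0],"rotation":[0,0,0],"claw":0},{"xyz":[0.088,-0.163,0],"rotation":[0,0,0],"claw":0},{"xyz":[0.077,-0.201,0],"rotation":[0,0,0],"claw":0},{"xyz":[0.077,-0.201,0],"rotation":[0,0,0],"claw":0}])

```text
t: 7.52
tool_pos: [0.4904, -0.0594, 0.1152]
eef_rot: [3.14, 0.001, 1.696]
force: [-2.0, 0.3, 8.2]
gripper_width: 0.179
grasp_force: 25.8
```

```bash
python3 - <<'E'
from h import *
s=sense();p=fix(s["tool_pos"]);print(p,s["force"],s["gripper_width"],np.hypot(*p[:2]),np.arctan2(p[1],p[0]))
t,g=needle("wrist",.1124,"d4"); print(read(g))
E
```

```text
[-0.01689836  0.03897224  0.11520924] [-1.9601194   0.31834358  8.16629663] 0.17885788581094256 0.04247810720893093 1.9799285004544234
((np.int64(155), np.int64(173)), np.float64(2.914), np.float64(11.66))
```

Emit:
jog_arm(increments=[{"xyz":[-0.021,-0.034,0],"rotation":[0,0,0],"claw":0},{"xyz":[-0.05,-0.061,0],"rotation":[0,0,0],"claw":0},{"xyz":[-0.084,-0.08,0],"rotation":[0,0,0],"claw":0},{"xyz":[-0.123,-0.089,0],"rotation":[0,0,0],"claw":0},{"xyz":[-0.163,-0.088,0],"rotation":[0,0,0],"claw":0},{"xyz":[-0.201,-0.077,0],"rotation":[0,0,0],"claw":0},{"xyz":[-0.201,-0.077,0],"rotation":[0,0,0],"claw":0}])

```text
t: 8.45
tool_pos: [0.4788, -0.1122, 0.1152]
eef_rot: [3.138, 0.002, 1.696]
force: [1.3, -0.8, 5.7]
gripper_width: 0.178
grasp_force: 25.5
```

```bash
python3 - <<'E'
from h import *
s=sense();p=fix(s["tool_pos"]);print(p,s["force"],s["gripper_width"],np.hypot(*p[:2]),np.arctan2(p[1],p[0]))
t,g=needle("wrist",.1124,"d5"); print(read(g))
E
```

```text
[-0.03491785 -0.01197564  0.11524142] [ 1.25155045 -0.78622531  5.68709615] 0.1783317058895174 0.036914394849285895 -2.811197800957334
((np.int64(110), np.int64(110)), np.float64(nan), np.float64(nan))h.py:36: RuntimeWarning: invalid value encountered in scalar divide
  th=(a[k]+np.sum(w*np.arange(-8,9))*.02/w.sum())
```

```bash
python3 - <<'E'
from h import *
for c in ("scene","side"):
    t,g=needle(c,.1124,"d6"+c); print(read(g))
a=np.hstack([cv2.imread(f"pics/{n}.png") for n in ("d6scene","d6side")]); cv2.imwrite("pics/d6.png",a)
E
```

```text
((np.int64(172), np.int64(165)), np.float64(4.038), np.float64(16.15))
((np.int64(203), np.int64(149)), np.float64(3.862), np.float64(15.45))
```

View pics/d6.png

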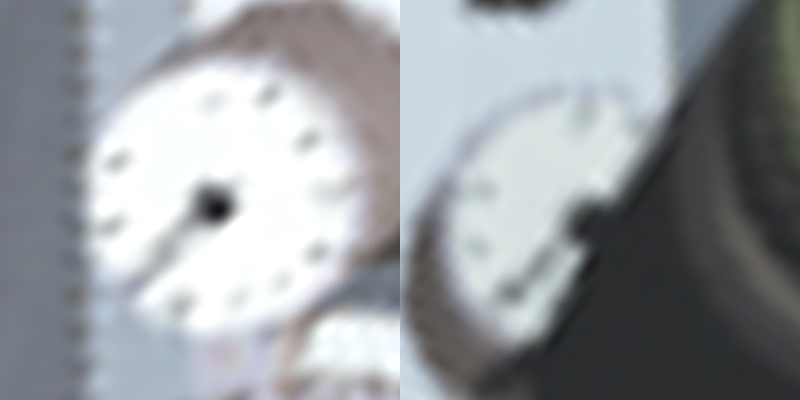

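Emit:
jog_arm(increments=[{"xyz":[-0.018,0.01,0],"rotation":[0,0,0],"claw":0},{"xyz":[-0.034,0.021,0],"rotation":[0,0,0],"claw":0},{"xyz":[-0.055,0.041,0],"rotation":[0,0,0],"claw":0},{"xyz":[-0.055,0.041,0],"rotation":[0,0,0],"claw":0},{"xyz":[-0.055,0.041,0],"rotation":[0,0,0],"claw":0}])

```text
t: 9.22
tool_pos: [0.4908, -0.1239, 0.1152]
eef_rot: [3.138, 0.001, 1.696]
force: [3.2, -0.6, 5.8]
gripper_width: 0.178
grasp_force: 25.5
```

```bash
python3 - <<'E'
from h import *
s=sense();p=fix(s["tool_pos"]);print(p,s["force"])
d=p[:2]-[.0341,.0199]; k=.038*np.array([np.cos(.42),np.sin(.42)])+d; print(np.hypot(*k),np.degrees(np.arctan2(k[1],k[0])-.42)%360)
t,g=needle("scene",.1124,"d7"); print(read(g))
E
```

```text
[-0.02453559 -0.0250607   0.11523476] [ 3.23966537 -0.62182052  5.7600971 ]
0.03796408432046247 206.84513943322682
((np.int64(171), np.int64(166)), np.float64(4.129), np.float64(16.52))
```

Emit:
jog_arm(increments=[{"xyz":[0,0,0],"rotation":[0,0,0],"claw":0.3},{"xyz":[0,0,0],"rotation":[0,0,0],"claw":0.6},{"xyz":[0,0,0],"rotation":[0,0,0],"claw":0.6},{"xyz":[0,0,-0.12],"rotation":[0,0,0],"claw":0.6},{"xyz":[0,0,-0.3],"rotation":[0,0,0],"claw":0.6},{"xyz":[0.16,0,-0.4],"rotation":[0,0,0],"claw":0.6},{"xyz":[0.24,0,-0.4],"rotation":[0,0,0],"claw":0.6},{"xyz":[0.24,0,-0.4],"rotation":[0,0,0],"claw":0.6}])

```text
t: 10.28
tool_pos: [0.4808, -0.0632, 0.2124]
eef_rot: [-3.139, -0.001, 1.699]
force: [0.8, -0.2, 0.7]
gripper_width: 0.598
grasp_force: 0.0
```

```bash
python3 - <<'E'
from h import *
s=sense();p=fix(s["tool_pos"]);print(p,s["force"])
t,g=needle("wrist",.1124); print(read(g))
im=capture("wrist")[:,:,::-1].copy()
t=cv2.resize(t[:,:,::-1],(240,240)); 
cv2.imwrite("pics/w8.png",np.hstack([im,np.vstack([t,np.zeros((180,240,3),np.uint8)])]))
E
```

```text
[-0.02684523  0.03642104  0.21244837] [ 0.83304823 -0.24577443  0.73342686]
((np.int64(155), np.int64(173)), np.float64(3.981), np.float64(15.92))
```

View pics/w8.png

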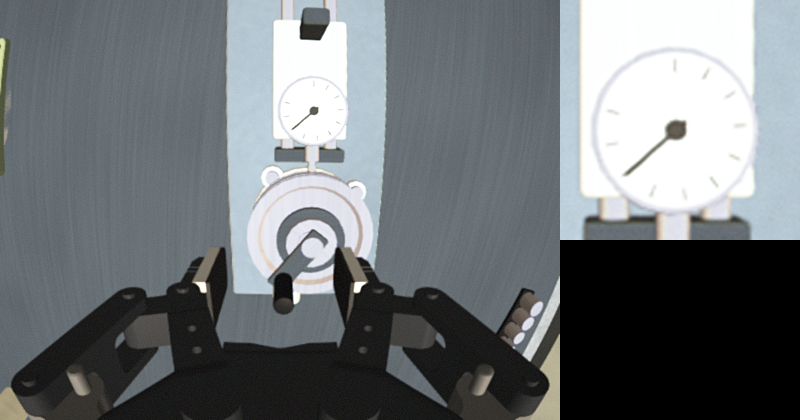

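```bash
python3 -c "
from workcell import *
print(sign_off())"
```

```text
the job is handed in; nothing more can be done
None
```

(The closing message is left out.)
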